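# Hold the fence bolt's head

### The arm

A 6-joint arm with a two-finger parallel gripper is mounted at the origin on the work surface. World frame = base frame: x ahead of the robot, y to its left, z up, the work surface at z = 0. Lengths are in m, angles in rad, forces in N, time in s.
With the tool pointing down it reaches from about 0.375 to 0.975 m from the base axis. Payload 3.8 kg.
Tool frame: the origin (TCP) lies between the finger pads; the fingertips stand 17 mm ahead of it and the grasp point (between the pads) lies 2 mm behind it; z points along the fingers, y is the line along which they close (so a half turn about z gives the same grasp; the last joint's range is limited). The gripper opens to 85 mm and grips with 20 to 120 N. Pads are 22 mm wide; open, the fingers measure 114 mm over their backs; the gripper's body (76 mm by 85 mm) begins 54 mm behind the grasp point. The pads swing forward as they close: fully open they stand 13 mm farther back than shut.
Start: joints at [-0.037, 0.264, 1.604, -0, 1.274, -0.037], TCP at [0.675, -0, 0.209] pointing down, gripper open.
Joint ranges: [-2.63, 2.63], [-0.94, 2.18], [0.31, 2.57], [-1.31, 4.45], [0, 2.66], [-2.55, 2.55]. Speed limits (rad/s): [2.57, 2.57, 3.14, 3.14, 3.14, 3.14].

### API

Orientations are given as a rotation vector (axis times angle).
In Python, from workcell import bot gives the robot as it stands.
- The arm moves only by the tool play_rows, never from a script. Its argument "steps" is one flat list of numbers, 4 for each row, row after row: the shift along the tool's x, y, z in m, then the turn about the tool's z in rad. A call has 1 to 10 rows; each row is the pose to reach, as a shift and turn from the pose commanded when the call began, along the tool's axes at that moment; what a row does not reach only later rows make up. A row lasts 1/8 s, in which the tool goes at most 62.5 mm and 10.7 degrees, less where a joint would pass 70% of its speed; a pose out of reach is approached as far as the arm can. A call with a gripper value outside its range is refused whole. "jaw" is the closure in counts, from 0 (fully open) to 255 (shut), set as the call begins (left out, the last holds). The fingers move at their own pace and stop on an object; "grip_force" is the grip in N (left out, the last holds). Time passes only in rows, so rows that repeat a pose let the fingers close. It gives the time, the measured TCP pose, the force, the opening and the grip force at its end, in the units of the state.
- bot.read_state(): the state, without advancing time (a new reading comes with each control period).
- bot.read_camera(name): name is "scene" or "side" or "wrist"; returns a dict with "pixels" (384x512x3 uint8, blue, green, red), "mtx" (3x3 intrinsics, pixels), "R" (3x3) and "t" (3): a world point X has camera coordinates R X + t. Camera axes: x right, y down, z forward; pixel columns grow to the right and rows downward; lengths in m; the calibration is good to about 2 mm. A picture is of the moment at which its call begins. There is no depth.
- bot.finish_job(): hands the job in; it is judged then, once.
The state is a dict: "time": time; "q": joint angles; "joint_vel": joint speeds; "joint_torque": joint torques, N m; "tool_pos": TCP position; "tcp_rot": TCP orientation; "wrist_force": force on the tool from outside, world axes, zero at the start; "torque": the same for the moment, N m; "width": opening from 0.0 (shut) to 1.0 (fully open); "grip_force": force on a finger pad.
Only numpy, scipy, OpenCV 4.12 (cv2) and the standard library are available. Lean on these libraries where they do the work, as an engineer would, in place of code of your own. Each camera call takes 0.05 s, during which the arm holds its last target. There are 200 camera calls.

### The job

Slide the right-hand wooden half of the split router fence along until it butts tight against the other half; then reach down into the narrow channel behind the steel bracket, take the one bolt head that stands off the bracket across its flats and push it home. Finish while still holding the head there with a firm grip, so that it cannot turn while the nut at the front is tightened. Do not turn the bolt yourself, for its nut is only just caught on the thread, and leave the other things on the bench alone.

Things in the scene. Friction and masses are not known exactly. Their poses are not given: they have to be found in the camera images.
- fence_bracket: Fixed steel channel bracket, open at the top. x points from the robot's side to the back, y along the fence to the left. Origin: on the bench, in the front face of the front flange, under the loose bolt's axis. Front flange x 0 to 6 mm, 74 mm tall, runs y -55 to 425 mm; the wooden faces (30 mm thick, 74 mm tall) stand before it at x -30 to 0 mm.
- channel_mouth (a point): Middle of the channel's open top above the loose bolt, 74 mm above the bench, 30 mm behind the bracket's origin; axes as the bracket's. The gap is 48 mm wide (x), its floor 6 mm above the bench, the rear flange 66 mm tall. It is open at the -y end, 55 mm from here; on the +y side it is free up to the next bolt head.
- next_head (a point): Centre of the next bolt head, 125 mm further along +y: same size, already home, not the one to hold (two more like it sit beyond the dust hood, at y = 235 and 365 mm). The hood fills the channel from y = 140 to 210 mm.
- fence_end (a point): Centre of the outer (-y) end face of the sliding wooden half, 37 mm above the bench. The face is 30 mm wide (x) and 73 mm tall, with a 34 mm tall groove in its front part; it overhangs the bracket's end by at least 20 mm, free to push on. Axes as the bracket's. The half is 250 mm long and slides only along the bracket's y.
- fence_half (a joint): How far the joint between the two fence halves stands open, m: 0 = butted tight, up to 0.034; smaller as the half is pushed left (bracket's +y). It stays where it is left; about 5 N moves it.
- bolt_centre (a point): Centre of the loose bolt's hexagon head: 22 mm across flats, 10 mm thick, washer 3 mm thick, 34 mm wide between head and bracket. x: the bolt's axis, away from the front flange. y: square to the most upright pair of flats (they lean up to 0.35 rad). z: along those flats, upwards. When home: 14 mm behind the bracket's origin, 48 mm above the bench.
- bolt_head: The same head as a solid; its origin is on the bolt's axis, 8 mm before the head's centre; axes as bolt_centre.
- bolt_out (a joint): How far the bolt stands out of the bracket to the back, m: 0 = home, washer against the front flange; at most 0.012. About 3 N pushes it; it stays where it is left.
- bolt_turn (a joint): How far the bolt has turned from where it was at the start, rad. It turns very easily.
- spanner: Bystander: steel combination spanner, 220 mm long, 8 mm thick; origin under its centre
- spare_bolt: Bystander: loose spare hexagon bolt lying down, 95 mm long; origin under its middle
- try_square: Bystander: try square, dark wooden stock 115 mm long and 18 mm thick with a thin steel blade 150 mm; origin under the stock
- push_stick: Bystander: plywood push stick, 245 mm long, 18 mm thick; origin under its middle
- mallet: Bystander: turned wooden carver's mallet lying down, 245 mm long, head 76 mm across; origin under the joint of head and handle
- glue_bottle: Bystander: glue bottle, 64 mm diameter, 170 mm tall; origin under its centre

How it is judged:
On the way, in this order (a step that is already met when the one before it is completed fails the run):
1. the sliding fence half is butted against the other half (joint open less than 2 mm) (value of joint fence_half below 0.002 m), for 0.2 s.
2. the fingers grip the loose bolt's head and it is home against the bracket (within 2 mm) (value of joint bolt_out below 0.002 m and contact force between the fingers and bolt_head above 10 N), for 0.3 s.
At the end, for the whole second after the job is handed in: Still holding: fence joint open under 2 mm; bolt out under 2 mm and turned under 0.2 rad from its start; finger force on its head over 15 N, the grasp point within 20 mm of the head's centre and under 14 mm behind it along the bolt (value of joint each of fence_half, bolt_out below 0.002 m and value of joint bolt_turn between -0.2 and 0.2 rad and contact force between the fingers and bolt_head above 15 N and distance between the grasp point and bolt_centre below 0.02 m and x of the grasp point in the frame of bolt_centre below 0.014 m); the arm keeps its last pose, push and grip.
It fails at once if the bolt is turned by more than 0.2 rad from its start (value of joint bolt_turn above 0.2 rad or value of joint bolt_turn below -0.2 rad).
It fails at once if a bystander is moved by more than 30 mm (distance of any of spanner, spare_bolt, try_square, push_stick, mallet, glue_bottle from where it was at the start of the episode above 0.03 m).
It also fails if it takes over 32 s, if anything falls off the work surface, if the arm or the gripper's body presses on something with over 40 N, if the wrist force passes 120 N, or if a joint passes its speed limit or range.

## Working session

There is one attempt and no reset: what is moved stays moved. The work goes in short steps, Python scripts to look and compute and a tool call to move; the robot and the scene stay as the last step left them, time stands still between calls to the robot, and variables do not carry over. Pictures are saved under pics/ and viewed, at most 10 in all, crops included, and the job is handed in when it is done.

Besides the shell and the picture viewer there is one more tool, called after ">>>" as name(argument=value, ...) on one line, values as JSON. play_rows: Moves the arm, as the interface text tells. Its arguments: {"type":"object","properties":{"steps":{"type":"array"},"jaw":{"type":"number"},"grip_force":{"type":"number"}},"required":["steps"]}

```bash
mkdir -p pics; cat > h.py <<'E'
import numpy as np,cv2
from workcell import bot
def snap(n,f):
    c=bot.read_camera(n); cv2.imwrite(f'pics/{f}.png',c['pixels']); np.savez(f'pics/{f}.npz',**{k:np.array(c[k]) for k in('pixels','mtx','R','t')}); return c
def load(f): return dict(np.load(f'pics/{f}.npz'))
def ray(c,u,v):
    d=c['R'].T@np.linalg.solve(c['mtx'],[u,v,1.]); return -c['R'].T@c['t'],d
def onz(c,u,v,z):
    o,d=ray(c,u,v); return o+d*(z-o[2])/d[2]
def proj(c,X):
    p=c['mtx']@(c['R']@np.array(X)+c['t']); return p[:2]/p[2]
E
python3 - <<'E'
from h import *
ims=[]
for n in('scene','side','wrist'):
    c=snap(n,n+'0'); print(n,(-c['R'].T@c['t']).round(3),c['R'][2].round(2)); ims.append(c['pixels'])
print(bot.read_state())
cv2.imwrite('pics/a.png',cv2.resize(ims[0],(800,600)))
cv2.imwrite('pics/b.png',cv2.resize(np.hstack(ims[1:]),(800,300)))
E
```

```text
scene [1.624 0.384 0.828] [-0.78 -0.31 -0.54]
side [0.447 0.738 0.661] [ 0.08 -0.8  -0.59]
wrist [0.675 0.078 0.373] [-0.   -0.31 -0.95]
{'time': 0.15, 'q': array([-3.69363107e-02,  2.64642089e-01,  1.60508276e+00,  8.45753804e-06,
        1.27370503e+00, -3.69034629e-02]), 'joint_vel': array([-0.00052366, -0.001135  , -0.00269559,  0.00085776,  0.00063149,
        0.00025375]), 'joint_torque': array([-4.44535381e-04, -5.15905774e+01, -3.67958951e+01, -2.06692371e-04,
        8.09489022e-03,  2.50629785e-05]), 'tool_pos': array([ 6.74379245e-01, -4.26744695e-07,  2.07994162e-01]), 'tcp_rot': array([-2.22052448e+00, -2.22044602e+00,  1.95379265e-03]), 'wrist_force': array([-0.46622584,  0.12736408, -0.27773984]), 'torque': array([-0.00282193, -0.00676993, -0.03334692]), 'grip_force': 0.0, 'width': 0.9971569303992218}
```

View pics/a.png

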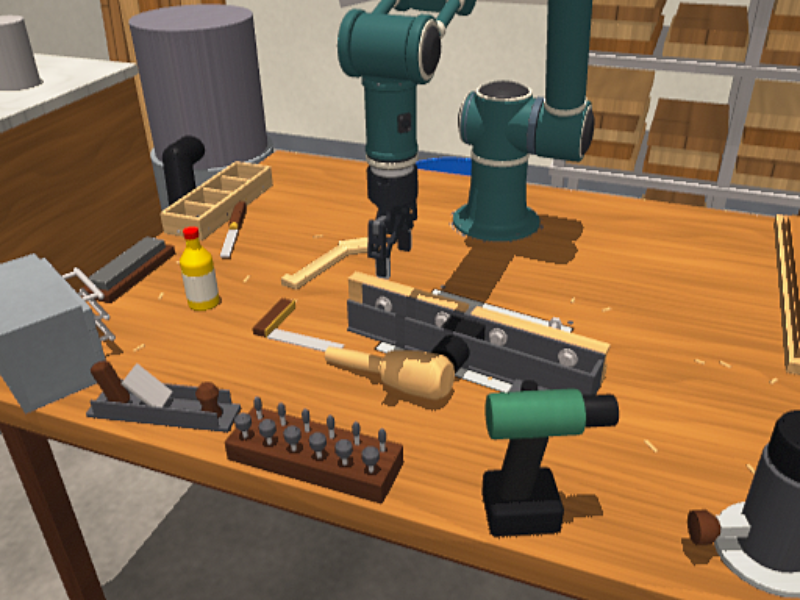

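View pics/b.png

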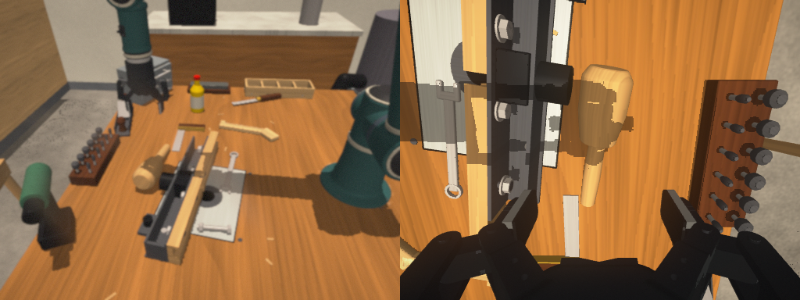

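The scene camera looks from the back. The loose bolt is at about (383,303), the next head at (443,320), the hood at (465,328), and the mallet lies behind the channel. In the wrist view the loose head is at about (134,239) in original pixels. I'll zoom in.

```bash
python3 - <<'E'
from h import *
s=load('scene0')['pixels'][150:270,190:400]; w=load('wrist0')['pixels'][100:384,0:270]
a=cv2.resize(s,(800,457),interpolation=cv2.INTER_CUBIC)
cv2.imwrite('pics/c.png',a)
cv2.imwrite('pics/d.png',cv2.resize(w,(570,600),interpolation=cv2.INTER_CUBIC))
E
```

```text
(no output)
```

View pics/c.png

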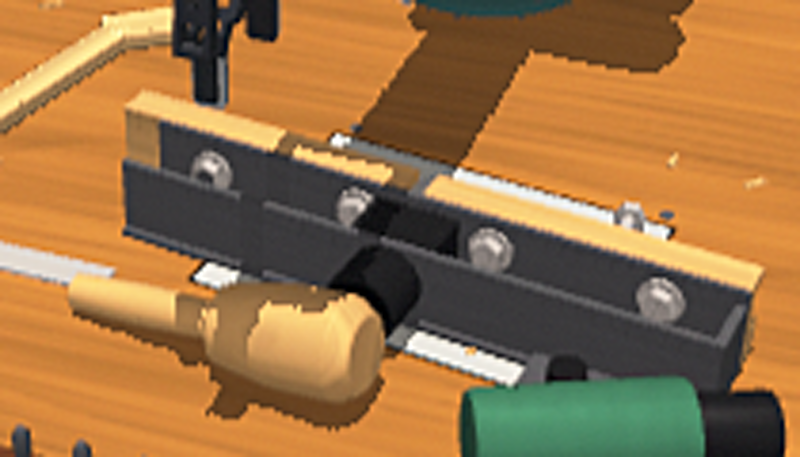

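View pics/d.png

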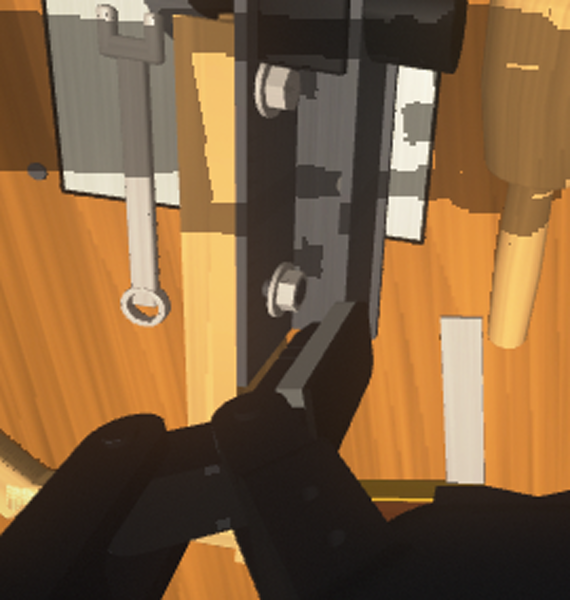

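The crops show the loose head at crop (210,172) in the scene view and (290,291) in the wrist view. The outer end of the sliding half has its corner at (125,108). The gap between the halves lies near (400–425,180).

```bash
python3 - <<'E'
from h import *
s=load('scene0');w=load('wrist0')
S=lambda x,y:(190+x*.2625,150+y*.2625)
W=lambda x,y:(x*.4737,100+y*.4733)
def tri(a,b):
    o1,d1=ray(s,*a);o2,d2=ray(w,*b)
    k=np.linalg.lstsq(np.c_[d1,-d2],o2-o1,rcond=None)[0]
    p,q=o1+d1*k[0],o2+d2*k[1]; return ((p+q)/2).round(4),np.linalg.norm(p-q).round(4)
print('loose',tri(S(212,172),W(292,291)));print('next',tri(S(357,208),W(282,86)))
print('edge w',[onz(w,*W(x,y),.074).round(4) for x,y in((236,50),(237,150),(237,330))])
print('woodfront w',[onz(w,*W(x,y),.074).round(4) for x,y in((174,20),(181,260),(187,400))])
print('rear flange outer w',[onz(w,*W(x,y),.066).round(4) for x,y in((390,70),(376,300))])
print('end back, end front top',[onz(s,*S(x,y),.0735).round(4) for x,y in((125,108),(142,90))])
print('joint left half, right half', [onz(s,*S(x,y),.0735).round(4) for x,y in((425,192),(412,192),(278,152))])
print('left end', [onz(s,*S(x,y),.0735).round(4) for x,y in((762,272),(750,290))])
print('rear flange -y end', onz(s,*S(124,160),.066).round(4))
print('mallet handle tip',onz(s,*S(70,285),.035),'mallet head',onz(s,*S(380,310),.04),'spanner',onz(w,*W(145,305),.008))
print('square blade',onz(w,*W(462,320),.01),onz(w,*W(462,480),.01),'stock',[onz(s,x*.64,y*.64,.018).round(3) for x,y in((255,330),(293,302))])
print('push stick',[onz(s,x*.64,y*.64,.018).round(3) for x,y in((286,282),(375,243))],'glue',onz(s,203*.64,303*.64,0))
E
```

```text
loose (array([ 0.5254, -0.0841,  0.0559]), np.float64(0.0051))
next (array([0.5347, 0.0384, 0.0544]), np.float64(0.0039))
edge w [array([0.5232, 0.0571, 0.074 ]), array([0.5154, 0.0055, 0.074 ]), array([ 0.4979, -0.1031,  0.074 ])]
woodfront w [array([0.4948, 0.0716, 0.074 ]), array([ 0.4735, -0.0581,  0.074 ]), array([ 0.4592, -0.152 ,  0.074 ])]
rear flange outer w [array([0.5979, 0.0463, 0.066 ]), array([ 0.5789, -0.0877,  0.066 ])]
end back, end front top [array([ 0.4873, -0.1725,  0.0735]), array([ 0.4563, -0.1712,  0.0735])]
joint left half, right half [array([0.5235, 0.0899, 0.0735]), array([0.5268, 0.0808, 0.0735]), array([ 0.508 , -0.033 ,  0.0735])]
left end [array([0.5412, 0.3393, 0.0735]), array([0.5652, 0.3344, 0.0735])]
rear flange -y end [ 0.5483 -0.1462  0.066 ]
mallet handle tip [ 0.67351812 -0.13483198  0.035     ] mallet head [0.63125827 0.08961258 0.04      ] spanner [ 0.39691848 -0.12292133  0.008     ]
square blade [ 0.62103357 -0.13390973  0.01      ] [ 0.615164   -0.27596505  0.01      ] stock [array([ 0.637, -0.303,  0.018]), array([ 0.525, -0.281,  0.018])]
push stick [array([ 0.46 , -0.331,  0.018]), array([ 0.237, -0.221,  0.018])] glue [ 0.56661835 -0.46958607  0.        ]
```

>>> play_rows(steps=[-0.022, -0.021, 0, 0.18, -0.045, -0.044, 0.005, 0.36, -0.07, -0.068, 0.01, 0.54, -0.095, -0.092, 0.015, 0.72, -0.12, -0.116, 0.02, 0.9, -0.145, -0.14, 0.03, 1.08, -0.17, -0.164, 0.04, 1.26, -0.19, -0.188, 0.05, 1.44, -0.205, -0.2, 0.06, 1.6, -0.214, -0.209, 0.06, 1.725], jaw=255)

```text
time: 1.4
tool_pos: [0.4642, -0.2142, 0.1477]
tcp_rot: [-3.131, 0.25, 0.004]
wrist_force: [0.0, -0.2, -0.0]
width: -0.001
grip_force: 0.0
```

```bash
python3 - <<'E'
from h import *
w=snap('wrist','w1');s=snap('side','s1'); print((-w['R'].T@w['t']).round(3),w['R'][2].round(2))
cv2.imwrite('pics/e.png',cv2.resize(np.hstack([w['pixels'],cv2.resize(s['pixels'][130:360,130:360],(384,384))]),(800,343)))
E
```

```text
[ 0.543 -0.228  0.313] [-0.31  0.05 -0.95]
```

View pics/e.png

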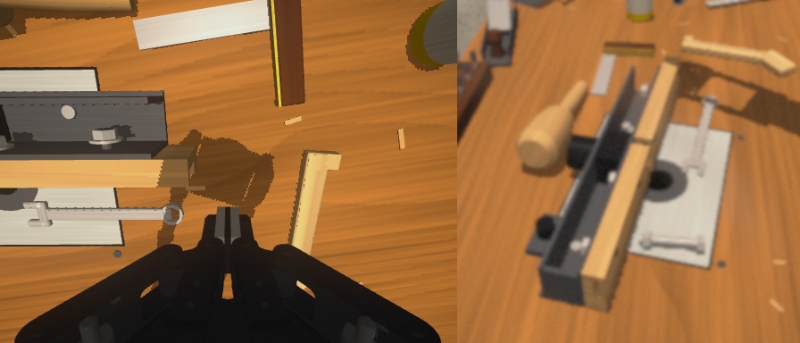

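The wooden end is at (192,160–187), left of the closed fingers at (228,215). The bracket end is at (165,150). The channel, the heads and an unobstructed path are all visible.

```bash
python3 - <<'E'
from h import *
w=load('w1'); k=1/.893
ex=np.array([.987,-.159,0]);ey=np.array([.159,.987,0])
for n,x,y,z in(('woodback end',192,160,.0735),('woodfront end',190,187,.0735),('flange end',165,157,.074),('wood front',60,187,.0735),('fl front',60,160,.074),('head',103,137,.055),('rear flange',165,93,.066),('tip',228,215,.13)):
    p=onz(w,x*k,y*k,z); print(n,p.round(4),'ex',(p@ex).round(4),'ey',(p@ey).round(4))
p=bot.read_state()['tool_pos'];print(p@ex,p@ey)
E
```

```text
woodback end [ 0.4835 -0.1816  0.0735] ex 0.5061 ey -0.1024
woodfront end [ 0.455  -0.1736  0.0735] ex 0.4767 ey -0.0989
flange end [ 0.491  -0.1555  0.074 ] ex 0.5094 ey -0.0754
wood front [ 0.4768 -0.0387  0.0735] ex 0.4768 ey 0.0377
fl front [ 0.505  -0.0499  0.074 ] ex 0.5063 ey 0.031
head [ 0.5187 -0.0901  0.055 ] ex 0.5263 ey -0.0064
rear flange [ 0.5512 -0.1682  0.066 ] ex 0.5707 ey -0.0784
tip [ 0.4462 -0.2125  0.13  ] ex 0.4742 ey -0.1388
0.49283167458749016 -0.13782195748126802
```

>>> play_rows(steps=[0, 0, 0.033, 0, 0, 0, 0.066, 0, 0, 0, 0.098, 0, 0, 0, 0.098, 0, 0, -0.01, 0.098, 0, 0, -0.018, 0.098, 0, 0, -0.022, 0.098, 0, 0, -0.026, 0.098, 0])

```text
time: 2.5
tool_pos: [0.4706, -0.1881, 0.0519]
tcp_rot: [3.132, -0.241, 0.002]
wrist_force: [-0.1, 0.1, 0.8]
width: -0.002
grip_force: 0.0
```

>>> play_rows(steps=[0, -0.003, 0, 0, 0, -0.006, 0, 0, 0, -0.009, 0, 0, 0, -0.012, 0, 0, 0, -0.015, 0, 0, 0, -0.018, 0, 0])

```text
time: 3.25
tool_pos: [0.4726, -0.1717, 0.0511]
tcp_rot: [3.13, -0.241, -0.0]
wrist_force: [-1.6, -5.7, -0.2]
width: 0.004
grip_force: 2.7
```

Contact at about 5.7 N, so the half is moving. I'll continue until the force rises.

>>> play_rows(steps=[0, -0.002, 0, 0, 0, -0.004, 0, 0, 0, -0.006, 0, 0, 0, -0.008, 0, 0])

```text
time: 3.75
tool_pos: [0.4738, -0.1641, 0.0511]
tcp_rot: [3.13, -0.241, -0.0]
wrist_force: [-1.5, -9.1, -0.7]
width: -0.001
grip_force: 5.0
```

>>> play_rows(steps=[0, -0.002, 0, 0, 0, -0.004, 0, 0, 0, -0.006, 0, 0])

```text
time: 4.12
tool_pos: [0.4757, -0.1573, 0.0518]
tcp_rot: [3.131, -0.242, 0.003]
wrist_force: [-1.1, -3.1, 4.9]
width: -0.004
grip_force: 2.2
```

>>> play_rows(steps=[0, -0.002, 0, 0, 0, -0.004, 0, 0, 0, -0.006, 0, 0])

```text
time: 4.5
tool_pos: [0.4766, -0.1512, 0.0518]
tcp_rot: [3.131, -0.241, 0.002]
wrist_force: [-0.7, -3.7, 5.8]
width: -0.0
grip_force: 2.7
```

>>> play_rows(steps=[0, -0.002, 0, 0, 0, -0.004, 0, 0])

```text
time: 4.75
tool_pos: [0.4773, -0.1472, 0.0518]
tcp_rot: [3.131, -0.241, 0.003]
wrist_force: [-0.7, -4.5, 4.4]
width: 0.0
grip_force: 2.7
```

```bash
python3 - <<'E'
from h import *
s=snap('scene','s2');d=snap('side','d2');a=cv2.resize(s['pixels'][150:270,190:400],(800,457),interpolation=cv2.INTER_CUBIC)
b=cv2.resize(d['pixels'][130:360,130:360],(457,457))
cv2.imwrite('pics/f.png',cv2.resize(np.hstack([a,b]),(800,291)))
E
```

```text
(no output)
```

View pics/f.png

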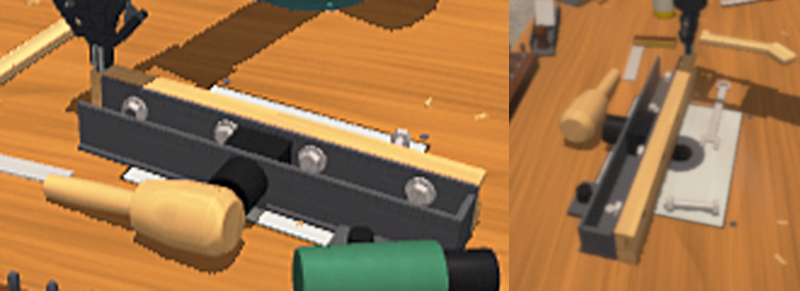

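The gap between the halves is almost or fully closed, with no dark break left in the wood. I'll push on until the force rises.

>>> play_rows(steps=[0, -0.002, 0, 0, 0, -0.004, 0, 0])

```text
time: 5.1
tool_pos: [0.4779, -0.1433, 0.0518]
tcp_rot: [3.131, -0.241, 0.003]
wrist_force: [-0.9, -4.4, 6.2]
width: -0.002
grip_force: 2.7
```

>>> play_rows(steps=[0, -0.002, 0, 0, 0, -0.003, 0, 0])

```text
time: 5.35
tool_pos: [0.4783, -0.1403, 0.0518]
tcp_rot: [3.131, -0.241, 0.002]
wrist_force: [-0.5, -4.3, 6.3]
width: 0.003
grip_force: 2.8
```

>>> play_rows(steps=[0, -0.002, 0, 0, 0, -0.004, 0, 0])

```text
time: 5.6
tool_pos: [0.479, -0.1364, 0.0518]
tcp_rot: [3.131, -0.241, 0.002]
wrist_force: [-1.4, -5.1, 5.8]
width: 0.001
grip_force: 2.8
```

>>> play_rows(steps=[0, -0.002, 0, 0, 0, -0.003, 0, 0])

```text
time: 5.85
tool_pos: [0.4794, -0.1334, 0.0518]
tcp_rot: [3.131, -0.241, 0.002]
wrist_force: [-0.2, -5.0, 5.6]
width: 0.001
grip_force: 2.8
```

```bash
python3 - <<'E'
from h import *
s=snap('scene','s3');d=snap('side','d3');w=snap('wrist','w3')
a=cv2.resize(s['pixels'][150:240,190:310],(800,600),interpolation=cv2.INTER_CUBIC)[:, :]
cv2.imwrite('pics/g.png',cv2.resize(np.hstack([cv2.resize(a,(512,384)),w['pixels']]),(800,300)))
E
```

```text
(no output)
```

View pics/g.png

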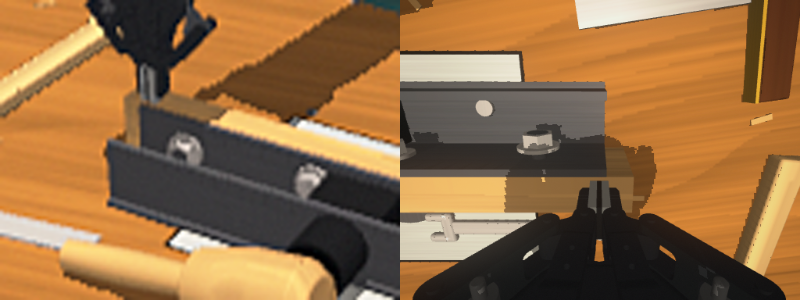

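The fingers (right picture, tips near (600,185)) appear to overlap the wood, whose end is at (632,150–212). I'll check this in numbers.

```bash
python3 - <<'E'
from h import *
w=load('w3');s=load('s3'); k=1.28
ex=np.array([.987,-.157,0]);ey=np.array([.157,.987,0])
for n,x,y,z in(('woodback end',632,152,.0735),('woodback end2',632,178,.0735),('woodfront end',632,212,.0735),('flange end',606,178,.074),('wood front',510,212,.0735),('fl front',510,178,.074),('head',538,138,.055)):
    p=onz(w,(x-400)*k,y*k,z); print(n,p.round(4),'ex',(p@ex).round(4),'ey',(p@ey).round(4))
q=120/400
for n,x,y,z in(('end back',127,108,.0735),('end front',127,95,.0735)):
    p=onz(s,190+x*q,150+y*q,z); print(n,p.round(4),'ex',(p@ex).round(4),'ey',(p@ey).round(4))
st=bot.read_state();p=st['tool_pos'];print(p,p@ex,p@ey,st['wrist_force'])
for z in (-.017,0,.03): print(proj(w,p-[0,0,z])/k+[400,0], (proj(s,p-[0,0,z])-[190,150])/q)
E
```

```text
woodback end [ 0.5068 -0.1619  0.0735] ex 0.5256 ey -0.0802
woodback end2 [ 0.4867 -0.1597  0.0735] ex 0.5054 ey -0.0812
woodfront end [ 0.4578 -0.1566  0.0735] ex 0.4764 ey -0.0827
flange end [ 0.4899 -0.1408  0.074 ] ex 0.5056 ey -0.0621
wood front [ 0.4725 -0.0629  0.0735] ex 0.4762 ey 0.0121
fl front [ 0.5008 -0.0712  0.074 ] ex 0.5054 ey 0.0083
head [ 0.523  -0.0925  0.055 ] ex 0.5308 ey -0.0092
end back [ 0.5037 -0.1475  0.0735] ex 0.5203 ey -0.0665
end front [ 0.4826 -0.1568  0.0735] ex 0.5009 ey -0.079
[ 0.4794039  -0.13329975  0.05183212] 0.49409971492896215 -0.056300441422134334 [-0.95263298 -3.49465855  5.85268925]
[598.09602848 188.68316212] [151.95157184 102.05434782]
[598.15841154 179.07457005] [152.63097967 117.72145242]
[598.2450985  165.72255522] [153.80959629 144.90028219]
```

>>> play_rows(steps=[0, 0, -0.004, 0, 0, 0, -0.008, 0, 0, 0, -0.012, 0])

```text
time: 6.38
tool_pos: [0.4782, -0.1324, 0.0629]
tcp_rot: [-3.132, 0.242, 0.001]
wrist_force: [-0.6, 0.1, -0.5]
width: 0.0
grip_force: 0.0
```

```bash
python3 - <<'E'
from h import *
st=bot.read_state();print(st['wrist_force'],st['tool_pos'],st['torque'])
w=snap('wrist','w4');s=snap('scene','s4')
a=cv2.resize(w['pixels'][150:330,150:350],(400,360),interpolation=cv2.INTER_CUBIC)
b=cv2.resize(s['pixels'][150:240,190:290],(400,360),interpolation=cv2.INTER_CUBIC)
cv2.imwrite('pics/i.png',np.hstack([a,b]))
E
```

```text
[-0.64980618  0.079479   -0.52869445] [ 0.4781558  -0.132447    0.06289693] [ 0.00722394 -0.00633298 -0.05376797]
```

View pics/i.png

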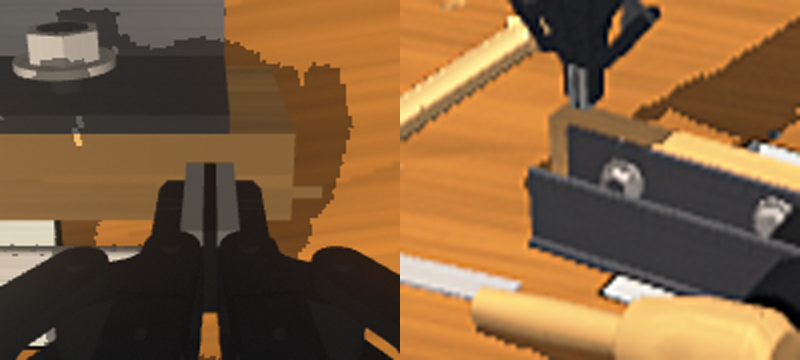

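The left crop shows the fingertips at about (210,163), drawn over the wood's top. The wood's end is at (293,135–220) and the loose head at (65,50). The right crop shows the finger ending at the wood's top edge at (580,107). I'll check the tip geometry against the free-air picture w1.

```bash
python3 - <<'E'
from h import *
ex=np.array([.987,-.157,0])
for f in('w1','w3','w4'):
    c=load(f)['pixels'].astype(int); g=c[:,:,:].copy()
    print(f,[(y,g[y,250].tolist()) for y in range(205,246,4)])
w=load('w4');s=load('s4');p=np.array([.4782,-.1324,.0629])
for dz in(.017,0,-.011,-.03): 
    q=p-[0,0,dz]; print(dz,'wrist',proj(w,q).round(1),'edge+11',proj(w,q+.011*ex).round(1),'scene',proj(s,q).round(1), proj(s,q+.011*ex).round(1))
E
```

```text
w1 [(205, [25, 58, 94]), (209, [29, 64, 103]), (213, [28, 65, 103]), (217, [27, 64, 102]), (221, [29, 66, 105]), (225, [30, 68, 109]), (229, [49, 120, 194]), (233, [65, 74, 81]), (237, [65, 74, 81]), (241, [65, 73, 80]), (245, [65, 73, 81])]
w3 [(205, [38, 41, 47]), (209, [37, 40, 45]), (213, [38, 41, 46]), (217, [49, 52, 56]), (221, [49, 52, 57]), (225, [48, 52, 57]), (229, [58, 101, 138]), (233, [71, 79, 84]), (237, [71, 78, 83]), (241, [72, 79, 84]), (245, [72, 79, 84])]
w4 [(205, [38, 42, 46]), (209, [47, 51, 55]), (213, [49, 52, 56]), (217, [57, 100, 136]), (221, [57, 100, 136]), (225, [57, 99, 136]), (229, [56, 99, 136]), (233, [70, 78, 83]), (237, [70, 77, 83]), (241, [70, 77, 82]), (245, [70, 78, 83])]
0.017 wrist [253.6 218.8] edge+11 [253.6 204.5] scene [236.3 186.8] [234.4 188.5]
0 wrist [253.5 229.1] edge+11 [253.5 213.8] scene [236.1 182.1] [234.2 183.8]
-0.011 wrist [253.4 236.9] edge+11 [253.5 220.7] scene [235.9 179.1] [234.  180.7]
-0.03 wrist [253.3 252.7] edge+11 [253.3 235. ] scene [235.7 173.7] [233.8 175.3]
```

```bash
python3 - <<'E'
from h import *
w=load('wrist0');s=load('scene0')
for x,y in((352,303),(372,335),(283,400),(300,395)):
    o,d=ray(w,x*.4737,100+y*.4733)
    for X in(.6325,.618): k=(X-o[0])/d[0]; print((x,y),X,(o+k*d).round(4))
# scene: lowest pixel of finger near (380,275)/800
o,d=ray(s,384*.64,276*.64)
for X in(.6325,.618,.7175): k=(X-o[0])/d[0]; print('scene',(o+k*d).round(4))
S=lambda x,y:(190+x*.2625,150+y*.2625)
for x,y in((210,103),(228,103),(197,100)):
    o,d=ray(s,*S(x,y))
    for X in(.6325,.7175): k=(X-o[0])/d[0]; print('sceneS',X,(o+k*d).round(4))
c=load('w1');w4=load('w4')
import cv2
a=cv2.resize(w4['pixels'][200:384,60:450],(780,368))
sc=load('scene0')['pixels'][110:180,215:285]
b=load('wrist0')['pixels'][200:384,100:512]
cv2.imwrite('pics/j.png',np.vstack([np.hstack([cv2.resize(sc,(300,300),interpolation=cv2.INTER_CUBIC),cv2.resize(b,(500,300))]),cv2.resize(a[:, :],(800,300))]))
E
```

```text
(352, 303) 0.6325 [0.6325 0.0137 0.255 ]
(352, 303) 0.618 [ 0.618  -0.0084  0.2148]
(372, 335) 0.6325 [ 0.6325 -0.0019  0.2433]
(372, 335) 0.618 [ 0.618  -0.0292  0.1991]
(283, 400) 0.6325 [0.6325 0.0158 0.292 ]
(283, 400) 0.618 [ 0.618  -0.0055  0.2644]
(300, 395) 0.6325 [0.6325 0.0122 0.286 ]
(300, 395) 0.618 [ 0.618  -0.0103  0.2562]
scene [ 0.6325 -0.0345  0.1886]
scene [ 0.618  -0.0406  0.1793]
scene [0.7175 0.0014 0.2434]
sceneS 0.6325 [ 0.6325 -0.0363  0.187 ]
sceneS 0.7175 [ 7.175e-01 -3.000e-04  2.420e-01]
sceneS 0.6325 [ 0.6325 -0.0229  0.1897]
sceneS 0.7175 [0.7175 0.0119 0.2444]
sceneS 0.6325 [ 0.6325 -0.046   0.1875]
sceneS 0.7175 [ 0.7175 -0.0092  0.2424]
```

View pics/j.png

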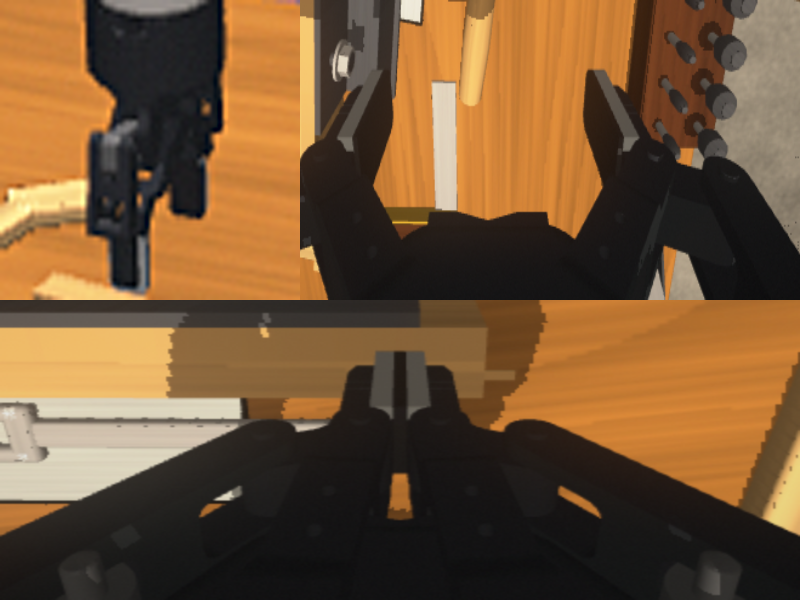

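The last picture settles it. Seen in both cameras, the fingertips stand about 21 mm *behind* the reported TCP when shut, not 17 mm ahead of it. So I grazed the wood's top edge and then rode over it. I'll take the real tips as TCP z + 0.021 and the real grasp point as about TCP z + 0.040, then back off, go deeper and push again.

>>> play_rows(steps=[0, 0.035, 0, 0, 0, 0.07, 0, 0, 0, 0.07, 0.025, 0, 0, 0.07, 0.05, 0, 0, 0.07, 0.05, 0, 0, 0.06, 0.05, 0, 0, 0.052, 0.05, 0, 0, 0.047, 0.05, 0])

```text
time: 7.48
tool_pos: [0.4722, -0.1788, 0.014]
tcp_rot: [3.132, -0.24, 0.002]
wrist_force: [-0.8, -0.2, -0.4]
width: 0.003
grip_force: 0.0
```

>>> play_rows(steps=[0, -0.003, 0, 0, 0, -0.006, 0, 0, 0, -0.009, 0, 0])

```text
time: 7.85
tool_pos: [0.4731, -0.1722, 0.0138]
tcp_rot: [3.129, -0.239, 0.001]
wrist_force: [-3.6, -10.7, 3.7]
width: -0.001
grip_force: 5.3
```

>>> play_rows(steps=[0, -0.002, 0, 0, 0, -0.004, 0, 0])

```text
time: 8.1
tool_pos: [0.4732, -0.1722, 0.014]
tcp_rot: [3.123, -0.235, 0.001]
wrist_force: [-7.2, -26.8, 1.4]
width: -0.003
grip_force: 17.7
```

>>> play_rows(steps=[0, 0, 0, 0, 0, 0, 0, 0, 0, 0.02, 0, 0, 0, 0.02, -0.03, 0, 0, 0.02, -0.06, 0, 0, 0.01, -0.09, 0, 0.015, -0.02, -0.1, 0, 0.03, -0.05, -0.1, 0, 0.044, -0.08, -0.1, 0, 0.044, -0.08, -0.1, 0], jaw=100)

```text
time: 9.35
tool_pos: [0.5301, -0.0928, 0.1131]
tcp_rot: [-3.132, 0.238, -0.001]
wrist_force: [0.3, 0.4, -0.5]
width: 0.609
grip_force: 0.0
```

```bash
python3 - <<'E'
from h import *
st=bot.read_state();print(st['time'],st['tool_pos'],st['width'],st['tcp_rot'])
w=snap('wrist','w5');s=snap('scene','s5');d=snap('side','d5')
p=st['tool_pos']
ex=np.array([.987,-.157,0]);ey=np.array([.157,.987,0]);print(p@ex,p@ey)
a=cv2.resize(w['pixels'],(512,384))
b=cv2.resize(s['pixels'][165:225,215:265],(288,346),interpolation=cv2.INTER_CUBIC)
print(proj(w,[*(ex*.5255+ey*-.008)[:2],.048]),proj(s,[*(ex*.5255+ey*-.008)[:2],.048]))
u,v=proj(w,[*(ex*.5255+ey*-.008)[:2],.048]).astype(int)
a=cv2.resize(w['pixels'][max(v-75,0):v+75,u-65:u+65],(520,600),interpolation=cv2.INTER_CUBIC);print('crop org',u-65,max(v-75,0),'x',4)
b=cv2.resize(s['pixels'][165:225,230:258],(280,600),interpolation=cv2.INTER_CUBIC)
cv2.imwrite('pics/k.png',np.hstack([a,b]))
E
```

```text
9.35 [ 0.53008168 -0.09277138  0.11313728] 0.608981727527801 [-3.13216788e+00  2.38104072e-01 -6.20946525e-04]
0.5377557251768402 -0.008342529997956741
[253.45034167 210.55853348] [244.0324857  195.19910322]
crop org 188 135 x 4
```

View pics/k.png

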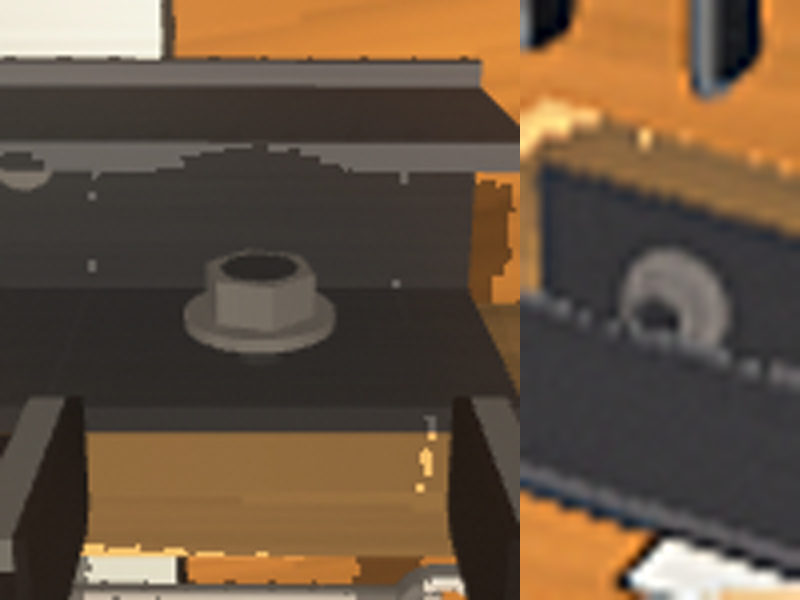

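The view shows the loose head at crop (263,290) with its upper corner edge at x≈275. Its sides are at 207–215 and 315, so the flats lean towards −y by roughly 0.15–0.2 rad. The washer stands off the flange and spans 185–335. I'll measure the lean from the grey-level profiles.

```bash
python3 - <<'E'
from h import *
w=load('w5');g=w['pixels'].mean(2).round().astype(int)
for r in range(196,224,2): print(r,g[r,232:274].tolist())
ex=np.array([.987,-.157,0]);ey=np.array([.157,.987,0])
# y (along ey) and x of pixels on horizontal plane at height z
for n,u,v,z in(('topvertex',256.8,212,.0605),('left',240.5,212,.055),('right',266.8,212,.052),('washerL',234.3,214,.048),('washerR',272,214,.048),('washerTopback',253,222.5,.065),('outer top',253,206,.06)):
    p=onz(w,u,v,z);print(n,(p@ex-.5065).round(4),(p@ey).round(4))
E
```

```text
196 [54, 54, 53, 54, 54, 54, 54, 54, 54, 54, 54, 54, 54, 53, 54, 53, 53, 54, 54, 54, 54, 53, 54, 54, 53, 53, 53, 54, 53, 54, 53, 53, 53, 53, 53, 54, 54, 53, 53, 53, 54, 53]
198 [55, 56, 54, 55, 54, 54, 54, 54, 54, 54, 55, 55, 56, 61, 67, 74, 80, 71, 62, 61, 61, 61, 62, 71, 65, 64, 74, 68, 68, 62, 62, 55, 54, 54, 54, 55, 55, 54, 53, 54, 55, 54]
200 [53, 54, 54, 54, 54, 54, 53, 60, 67, 82, 83, 82, 63, 43, 40, 42, 42, 42, 41, 41, 41, 42, 41, 41, 42, 42, 42, 42, 41, 60, 80, 82, 69, 55, 53, 53, 53, 53, 54, 53, 53, 52]
202 [54, 54, 53, 53, 53, 54, 53, 65, 79, 82, 82, 63, 43, 41, 40, 41, 41, 42, 41, 42, 42, 41, 41, 40, 41, 42, 41, 42, 42, 42, 69, 82, 81, 75, 55, 54, 53, 54, 54, 53, 53, 53]
204 [55, 54, 55, 54, 55, 54, 55, 66, 78, 80, 81, 82, 82, 74, 56, 55, 45, 45, 45, 43, 42, 41, 42, 42, 43, 46, 54, 64, 82, 82, 82, 90, 90, 98, 88, 57, 54, 54, 54, 54, 54, 54]
206 [55, 54, 54, 54, 55, 54, 55, 65, 78, 78, 106, 109, 110, 109, 109, 109, 102, 102, 96, 95, 89, 89, 88, 83, 82, 90, 91, 99, 99, 98, 99, 98, 98, 98, 87, 56, 54, 53, 53, 54, 54, 54]
208 [42, 42, 42, 41, 42, 51, 61, 78, 78, 77, 100, 110,
[... 905 characters left out ...]
, 89, 93, 95, 98, 98, 90, 89, 83, 83, 81, 81, 82, 81, 81, 82, 81, 82, 82, 82, 82, 82, 83, 83, 82, 83, 82, 82, 86, 91, 94, 96, 94, 92, 89, 64, 43, 42, 41]
220 [41, 41, 42, 40, 42, 53, 78, 96, 100, 105, 107, 107, 107, 106, 107, 107, 108, 109, 109, 110, 110, 110, 111, 111, 111, 110, 109, 108, 108, 107, 104, 101, 100, 99, 96, 69, 44, 42, 43, 42, 41, 42]
222 [42, 42, 42, 42, 42, 42, 42, 43, 41, 42, 56, 57, 88, 88, 89, 105, 108, 109, 109, 109, 109, 109, 110, 111, 110, 108, 108, 91, 90, 74, 58, 44, 42, 43, 42, 41, 42, 43, 42, 42, 42, 42]
topvertex 0.0221 -0.0109
left 0.0198 0.0033
right 0.0187 -0.0199
washerL 0.0149 0.0094
washerR 0.0151 -0.0248
washerTopback 0.0143 -0.0077
outer top 0.0274 -0.0076
```

The lean is about 0.25 rad. With the tool always vertical, the pads will take two nearly opposite corners. Their line is only about 16° off the pads' normal, so friction should hold the bolt without turning it. I'll descend centred and close gently.

>>> play_rows(steps=[-0.003, -0.0015, 0.03, 0, -0.003, -0.0015, 0.06, 0, -0.003, -0.0015, 0.085, 0, -0.003, -0.0015, 0.1, 0, -0.003, -0.0015, 0.105, 0, -0.003, -0.0015, 0.105, 0], jaw=130, grip_force=20)

```text
time: 10.25
tool_pos: [0.5266, -0.0927, 0.0084]
tcp_rot: [3.132, -0.243, 0.0]
wrist_force: [-0.4, 0.2, 0.3]
width: 0.491
grip_force: 0.0
```

>>> play_rows(steps=[0, 0, 0, 0, 0, 0, 0, 0], jaw=160)

```text
time: 10.5
tool_pos: [0.5272, -0.0925, 0.009]
tcp_rot: [3.132, -0.242, 0.003]
wrist_force: [0.2, -0.7, 0.1]
width: 0.372
grip_force: 0.0
```

```bash
python3 - <<'E'
from h import *
st=bot.read_state();p=st['tool_pos'];print(st['time'],p,st['width'],st['wrist_force'])
w=snap('wrist','w6');g=w['pixels'].mean(2).round().astype(int)
ex=np.array([.987,-.157,0]);ey=np.array([.157,.987,0]);print(p@ex-.5065,p@ey)
u,v=proj(w,[*(ex*.5255+ey*-.0075)[:2],.055]);print(u,v)
v=int(v)
for r in range(v-24,v+44,4): print(r,g[r,208:304:2].tolist())
E
```

```text
10.5 [ 0.52723045 -0.09248603  0.00902293] 0.37156019717218997 [ 0.20046347 -0.72233804  0.10528246]
0.028396761787407243 -0.008508528763396066
251.29319394470082 285.96079676040773
261 [85, 85, 86, 85, 44, 24, 23, 24, 23, 24, 52, 88, 88, 89, 56, 43, 43, 44, 44, 43, 42, 42, 43, 43, 43, 44, 44, 43, 43, 63, 87, 87, 44, 43, 44, 44, 44, 25, 25, 23, 22, 25, 26, 83, 85, 85, 85, 86]
265 [85, 86, 85, 86, 26, 25, 24, 23, 24, 23, 43, 88, 88, 87, 45, 43, 42, 42, 44, 43, 43, 43, 43, 43, 42, 44, 43, 44, 44, 43, 87, 87, 87, 45, 45, 44, 44, 34, 24, 23, 25, 23, 27, 53, 86, 86, 85, 86]
269 [27, 67, 116, 115, 33, 32, 23, 23, 23, 25, 64, 84, 87, 87, 88, 43, 42, 43, 43, 44, 42, 42, 43, 43, 43, 44, 45, 44, 46, 86, 88, 87, 88, 90, 43, 43, 43, 44, 24, 24, 23, 23, 31, 52, 116, 115, 32, 28]
273 [27, 27, 110, 114, 36, 33, 24, 24, 23, 69, 87, 83, 87, 88, 88, 88, 88, 88, 79, 61, 51, 50, 50, 52, 72, 88, 89, 88, 87, 97, 106, 105, 106, 97, 87, 88, 44, 43, 24, 24, 24, 24, 34, 71, 114, 40, 29, 27]
277 [26, 27, 27, 26, 32, 31, 24, 23, 24, 85, 87, 84, 99, 118, 117, 117, 117, 116, 116, 117, 109, 95, 88, 88, 88, 88, 106
[... 1852 characters left out ...]
, 42, 43, 42, 42, 42, 41, 42, 42, 42, 42, 41, 42, 42, 41, 42, 41, 42, 42, 41, 41, 41, 41, 41, 25, 25, 23, 24]
317 [25, 25, 24, 24, 42, 42, 43, 42, 42, 43, 43, 42, 42, 43, 43, 42, 43, 42, 43, 43, 42, 43, 43, 42, 43, 43, 42, 43, 42, 42, 42, 43, 42, 43, 43, 42, 43, 42, 42, 41, 42, 43, 41, 39, 24, 25, 25, 24]
321 [25, 24, 25, 26, 41, 40, 41, 40, 41, 42, 42, 42, 41, 41, 42, 41, 42, 41, 42, 41, 42, 41, 41, 42, 41, 40, 41, 40, 41, 40, 41, 40, 42, 40, 40, 40, 40, 40, 40, 40, 39, 39, 40, 32, 24, 24, 23, 25]
325 [24, 24, 25, 24, 41, 41, 41, 43, 42, 41, 42, 43, 42, 42, 42, 41, 42, 42, 41, 42, 42, 42, 41, 41, 42, 42, 42, 41, 42, 42, 42, 42, 41, 41, 42, 40, 41, 41, 41, 41, 40, 41, 41, 30, 25, 24, 23, 23]
```

Shift 1.5 mm towards +y to centre, then close gently in stages.

>>> play_rows(steps=[0, -0.0015, 0, 0, 0, -0.0015, 0, 0], jaw=172)

```text
time: 10.8
tool_pos: [0.5267, -0.0907, 0.0082]
tcp_rot: [-3.132, 0.242, -0.0]
wrist_force: [0.0, -0.1, -0.1]
width: 0.323
grip_force: 0.0
```

>>> play_rows(steps=[0, 0, 0, 0, 0, 0, 0, 0], jaw=180)

```text
time: 11.05
tool_pos: [0.5266, -0.0908, 0.008]
tcp_rot: [-3.132, 0.242, 0.0]
wrist_force: [0.3, 0.8, 0.8]
width: 0.293
grip_force: 0.1
```

>>> play_rows(steps=[0, 0, 0, 0, 0, 0, 0, 0], jaw=183)

```text
time: 11.3
tool_pos: [0.5267, -0.0905, 0.0081]
tcp_rot: [-3.132, 0.242, 0.0]
wrist_force: [0.8, 2.4, 0.2]
width: 0.28
grip_force: 1.2
```

```bash
cat > chk.py <<'E'
from h import *
import sys
st=bot.read_state();p=st['tool_pos'];print(st['time'],p,st['width'],st['grip_force'],st['wrist_force'].round(1),st['torque'].round(2))
w=snap('wrist',sys.argv[1]);g=w['pixels'].mean(2).round().astype(int)
for r in range(265,300,4): print(r,g[r,220:288].tolist())
E
python3 chk.py w7
```

```text
11.3 [ 0.52667735 -0.09052108  0.00806341] 0.28014701415872295 1.2379912706092 [0.8 2.4 0.2] [ 0.38 -0.04 -0.01]
265 [101, 101, 101, 101, 40, 29, 30, 27, 24, 24, 23, 23, 50, 85, 88, 89, 88, 88, 66, 45, 43, 42, 43, 42, 42, 43, 43, 43, 45, 44, 44, 43, 43, 42, 42, 43, 42, 43, 43, 43, 43, 44, 44, 44, 44, 45, 44, 44, 43, 43, 54, 85, 88, 88, 87, 88, 72, 29, 23, 24, 23, 23, 28, 29, 29, 31, 98, 101]
269 [67, 113, 116, 116, 60, 34, 32, 31, 25, 23, 23, 24, 50, 82, 85, 87, 87, 86, 87, 88, 70, 49, 44, 42, 42, 43, 43, 43, 42, 43, 44, 45, 43, 43, 43, 42, 42, 43, 43, 43, 43, 43, 45, 45, 44, 44, 45, 47, 67, 86, 87, 87, 88, 88, 88, 88, 97, 105, 49, 25, 22, 23, 31, 32, 33, 52, 113, 116]
273 [27, 46, 48, 48, 33, 33, 33, 33, 24, 22, 23, 21, 36, 82, 83, 85, 88, 88, 88, 88, 88, 87, 88, 89, 89, 90, 88, 88, 80, 73, 66, 62, 56, 54, 53, 53, 52, 63, 64, 71, 71, 88, 89, 89, 90, 89, 89, 87, 88, 97, 106, 107, 105, 106, 106, 106, 106, 106, 49, 25, 23, 23, 33, 32, 33, 32, 47, 48]
277 [27, 27, 28, 26, 28, 32, 32, 31, 23, 23, 23, 23, 36, 82, 83, 91, 115, 117, 118, 118, 117, 117, 118, 118, 118, 117, 116, 117, 117, 118
[... 996 characters left out ...]
6, 112, 107, 107, 106, 107, 107, 108, 107, 106, 107, 97, 88, 86, 87, 87, 87, 87, 86, 72, 28, 24, 26, 32, 32, 32, 26, 23, 25]
293 [27, 27, 27, 24, 25, 31, 32, 32, 27, 24, 36, 85, 89, 89, 90, 89, 90, 90, 90, 89, 88, 87, 86, 87, 86, 94, 94, 101, 109, 116, 116, 116, 115, 116, 116, 117, 116, 117, 116, 116, 112, 107, 107, 107, 98, 89, 88, 88, 88, 89, 88, 87, 86, 86, 86, 87, 87, 88, 86, 42, 24, 28, 32, 33, 31, 24, 24, 24]
297 [26, 25, 26, 23, 24, 29, 31, 31, 29, 22, 80, 105, 109, 95, 90, 90, 90, 90, 88, 89, 88, 87, 86, 86, 87, 87, 87, 87, 87, 87, 87, 87, 88, 88, 88, 87, 88, 88, 89, 89, 88, 89, 88, 89, 89, 88, 88, 88, 88, 89, 89, 88, 87, 87, 87, 98, 107, 105, 104, 84, 31, 28, 31, 31, 30, 24, 24, 25]
```

>>> play_rows(steps=[0, -0.0005, 0, 0, 0, -0.0005, 0, 0], jaw=184)

```text
time: 11.6
tool_pos: [0.5267, -0.0904, 0.0081]
tcp_rot: [3.132, -0.242, -0.0]
wrist_force: [0.2, 1.5, -0.4]
width: 0.28
grip_force: 2.6
```

>>> play_rows(steps=[0, 0, 0, 0], jaw=185)

```text
time: 11.72
tool_pos: [0.5267, -0.0904, 0.0081]
tcp_rot: [3.132, -0.242, 0.0]
wrist_force: [0.7, 1.0, 0.8]
width: 0.277
grip_force: 5.6
```

The force builds while the width stays put, so the grip is jamming as hoped.

>>> play_rows(steps=[0, 0, 0, 0, 0, 0, 0, 0], jaw=188)

```text
time: 11.98
tool_pos: [0.5267, -0.0904, 0.0082]
tcp_rot: [3.132, -0.242, 0.0]
wrist_force: [-0.2, 1.9, 1.5]
width: 0.269
grip_force: 17.5
```

```bash
sed -i 's/range(265,300,4)/range(277,290,4)/' chk.py; python3 chk.py w8
```

```text
11.975 [ 0.52668369 -0.09042669  0.00815528] 0.26916889087063045 17.456453321501613 [-0.2  1.9  1.5] [ 0.17  0.   -0.  ]
277 [28, 27, 27, 29, 27, 25, 32, 34, 33, 28, 24, 22, 24, 35, 81, 82, 115, 117, 117, 117, 117, 117, 117, 118, 117, 117, 116, 117, 117, 117, 117, 116, 110, 110, 96, 95, 88, 88, 89, 89, 89, 89, 98, 108, 107, 108, 108, 108, 107, 107, 108, 107, 106, 106, 107, 107, 107, 50, 26, 24, 28, 31, 33, 33, 26, 28, 26, 28]
281 [26, 27, 27, 26, 25, 24, 30, 32, 32, 30, 23, 23, 22, 53, 82, 83, 114, 117, 118, 118, 117, 117, 117, 118, 118, 118, 116, 117, 117, 117, 117, 116, 116, 116, 116, 116, 116, 116, 116, 116, 113, 107, 108, 108, 107, 108, 108, 107, 107, 107, 108, 107, 106, 107, 107, 107, 106, 36, 24, 23, 30, 32, 33, 31, 26, 27, 27, 27]
285 [27, 27, 27, 26, 26, 24, 30, 31, 33, 29, 22, 23, 23, 87, 89, 83, 107, 116, 118, 118, 116, 117, 117, 118, 118, 117, 116, 117, 117, 117, 117, 116, 116, 116, 116, 116, 116, 116, 115, 116, 112, 107, 108, 108, 107, 108, 108, 108, 107, 106, 108, 106, 106, 107, 107, 107, 106, 35, 23, 23, 30, 32, 32, 31, 25, 24, 27, 27]
289 [27, 27, 26, 24, 24, 25, 28, 31, 32, 32, 23, 22, 53, 87, 89, 89, 107, 116, 118, 117, 117, 117, 117, 117, 118, 117, 116, 117, 118, 117, 117, 116, 116, 116, 116, 116, 116, 116, 116, 115, 112, 108, 109, 108, 107, 107, 108, 108, 107, 106, 103, 97, 87, 86, 87, 88, 87, 56, 27, 24, 32, 32, 31, 27, 25, 24, 26, 27]
```

The image edges haven't changed (left 236.0, upper corner 260.4), so the bolt hasn't turned. Firm up to 30 N and push home.

>>> play_rows(steps=[0, 0, 0, 0, 0, 0, 0, 0], jaw=200, grip_force=30)

```text
time: 12.28
tool_pos: [0.5268, -0.0904, 0.0082]
tcp_rot: [3.132, -0.242, 0.0]
wrist_force: [-0.7, 1.3, 2.4]
width: 0.259
grip_force: 29.3
```

>>> play_rows(steps=[-0.001, 0, 0, 0, -0.002, 0, 0, 0, -0.003, 0, 0, 0])

```text
time: 12.65
tool_pos: [0.5243, -0.0901, 0.0083]
tcp_rot: [3.132, -0.242, 0.002]
wrist_force: [2.8, 0.7, 0.4]
width: 0.261
grip_force: 29.4
```

```bash
python3 chk.py w9
```

```text
12.65 [ 0.52428711 -0.0900569   0.00825332] 0.26112689564979175 29.414623025804758 [2.8 0.7 0.4] [ 0.02 -0.39  0.05]
277 [28, 28, 27, 26, 27, 27, 28, 32, 32, 33, 27, 23, 24, 23, 81, 84, 116, 118, 119, 119, 118, 118, 118, 119, 118, 118, 117, 118, 117, 118, 118, 117, 117, 111, 111, 104, 97, 89, 89, 89, 89, 90, 99, 109, 108, 109, 109, 109, 107, 108, 109, 108, 107, 108, 108, 108, 87, 33, 25, 25, 32, 33, 33, 27, 27, 29, 26, 28]
281 [26, 28, 27, 26, 27, 24, 26, 32, 33, 33, 28, 23, 24, 24, 81, 84, 116, 118, 118, 118, 118, 117, 118, 118, 118, 118, 117, 118, 118, 118, 118, 117, 117, 117, 117, 117, 116, 117, 117, 116, 113, 108, 109, 109, 108, 109, 109, 109, 107, 108, 108, 108, 107, 108, 107, 108, 67, 28, 24, 25, 33, 33, 33, 27, 26, 27, 28, 27]
285 [28, 27, 27, 26, 27, 25, 25, 31, 32, 32, 27, 22, 22, 37, 87, 84, 115, 118, 117, 118, 118, 117, 118, 119, 119, 117, 116, 118, 116, 118, 117, 117, 117, 117, 116, 117, 117, 116, 118, 116, 110, 108, 108, 109, 108, 109, 109, 109, 107, 107, 109, 108, 107, 108, 108, 107, 68, 29, 24, 28, 32, 32, 33, 25, 25, 27, 26, 27]
289 [27, 28, 27, 26, 26, 24, 25, 32, 31, 31, 27, 23, 23, 70, 88, 90, 108, 116, 118, 118, 118, 118, 117, 119, 118, 118, 116, 117, 118, 118, 118, 117, 116, 117, 117, 117, 116, 117, 116, 116, 111, 108, 109, 109, 108, 109, 109, 108, 107, 108, 99, 88, 87, 88, 87, 88, 88, 32, 23, 28, 32, 32, 32, 25, 23, 25, 26, 28]
```

No turn, and the head moves with the pads at 2.8 N. Push on to the stop.

>>> play_rows(steps=[-0.001, 0, 0, 0, -0.002, 0, 0, 0, -0.003, 0, 0, 0])

```text
time: 13.08
tool_pos: [0.5209, -0.0895, 0.0082]
tcp_rot: [3.132, -0.242, 0.001]
wrist_force: [3.0, -0.4, 1.5]
width: 0.258
grip_force: 29.5
```

>>> play_rows(steps=[-0.001, 0, 0, 0, -0.002, 0, 0, 0])

```text
time: 13.32
tool_pos: [0.5189, -0.0892, 0.0082]
tcp_rot: [3.132, -0.242, 0.0]
wrist_force: [2.4, -0.1, 1.9]
width: 0.26
grip_force: 29.5
```

>>> play_rows(steps=[-0.001, 0, 0, 0, -0.002, 0, 0, 0])

```text
time: 13.58
tool_pos: [0.5188, -0.0892, 0.0084]
tcp_rot: [3.132, -0.242, 0.007]
wrist_force: [8.9, -1.5, -5.1]
width: 0.261
grip_force: 30.2
```

>>> play_rows(steps=[-0.001, 0, 0, 0, -0.0015, 0, 0, 0])

```text
time: 13.82
tool_pos: [0.5189, -0.0892, 0.0085]
tcp_rot: [3.132, -0.242, 0.012]
wrist_force: [12.7, -1.6, -8.6]
width: 0.262
grip_force: 31.7
```

It stopped after 8 mm and the force rose, so the bolt is home. One last check for turn and for the fence.

>>> play_rows(steps=[0.001, 0, 0, 0, 0.001, 0, 0, 0, 0.001, 0, 0, 0])

```text
time: 14.2
tool_pos: [0.5188, -0.0892, 0.0084]
tcp_rot: [3.132, -0.242, 0.008]
wrist_force: [8.3, -1.7, -4.7]
width: 0.261
grip_force: 30.5
```

```bash
python3 chk.py w10; python3 - <<'E'
from h import *
a,b=load('w9')['pixels'].astype(int),load('w10')['pixels'].astype(int)
for f in('w3','w10'):
    w=load(f);ex=np.array([.987,-.157,0]);ey=np.array([.157,.987,0])
    q=ex*.4815
    cs=np.arange(-.1,-.05,.002); print(f,[int(load(f)['pixels'][tuple(np.clip(proj(w,q+ey*c+[0,0,.0735])[::-1].round().astype(int),0,[383,511]))][2]) for c in cs])
E
```

```text
14.2 [ 0.51883324 -0.08921416  0.0084235 ] 0.2608725586049769 30.485430685803294 [ 8.3 -1.7 -4.7] [-0.16 -1.32  0.02]
277 [28, 28, 28, 27, 26, 26, 26, 32, 32, 32, 25, 24, 23, 24, 80, 83, 115, 118, 118, 118, 118, 117, 118, 120, 118, 118, 117, 117, 118, 118, 118, 117, 116, 116, 117, 117, 110, 103, 97, 96, 90, 97, 108, 109, 108, 108, 109, 109, 107, 108, 108, 108, 106, 107, 107, 107, 87, 32, 23, 26, 31, 33, 32, 26, 26, 28, 27, 28]
281 [27, 26, 27, 26, 26, 26, 26, 32, 32, 32, 26, 24, 23, 23, 82, 84, 115, 117, 118, 118, 117, 118, 118, 119, 118, 117, 116, 117, 117, 118, 117, 117, 117, 117, 116, 117, 117, 117, 116, 116, 113, 108, 109, 109, 107, 108, 109, 108, 107, 108, 109, 107, 107, 107, 107, 107, 68, 28, 24, 26, 33, 32, 32, 27, 26, 27, 26, 27]
285 [27, 28, 28, 26, 26, 24, 25, 32, 31, 32, 28, 23, 23, 38, 87, 84, 115, 117, 119, 118, 117, 117, 118, 119, 119, 117, 117, 116, 117, 118, 117, 117, 116, 117, 117, 115, 116, 116, 116, 116, 110, 108, 108, 108, 107, 108, 108, 108, 108, 108, 109, 107, 106, 107, 107, 107, 64, 28, 22, 27, 31, 31, 31, 25, 24, 25, 27, 27]
289 [26, 27, 27, 25, 26, 24, 24, 31, 31, 32, 28, 23, 22, 70, 88, 89, 108, 116, 117, 118, 117, 117, 118, 119, 119, 118, 116, 117, 117, 118, 117, 117, 117, 116, 116, 116, 116, 116, 117, 116, 110, 107, 109, 110, 107, 108, 108, 108, 106, 103, 98, 88, 86, 87, 87, 88, 72, 28, 23, 30, 32, 32, 31, 25, 25, 25, 25, 27]
w3 [198, 197, 194, 194, 196, 110, 109, 109, 108, 134, 134, 134, 134, 33, 33, 31, 32, 54, 96, 97, 98, 31, 32, 98, 98]
w10 [22, 47, 46, 45, 46, 43, 35, 43, 44, 44, 26, 23, 22, 23, 23, 22, 24, 21, 22, 88, 142, 142, 18, 21, 21]
```

The corner edges are still at 236 and 260.4, so the bolt hasn't turned. The grip is 30 N with an 8 N push against the stop. Handing in.

```bash
python3 -c "
from workcell import bot
print(bot.finish_job())"
```

```text
the job is handed in; nothing more can be done
None
```

I handed the job in at about 14 s, with no verdict returned: the fence half stopped dead against the other at 27 N, and the loose bolt is home against its stop. I'm still holding its head at about 30 N, on two opposite corners because its flats lean about 0.25 rad; it showed no visible turn once gripped. The fingertips sat about 38 mm further back than specified, so the grasp-point distance depends on my correction for that.

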